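# Snap the drive guard onto the bench sander

## Task

Pick up the yellow guard cover by its black rib and set it over the open grey drive housing of the bench sander. Press it straight down, firmly but without forcing the rubber-mounted housing down onto its stop, until both orange clip arms snap under the rim and the cover sits flush; stop pressing as soon as they have snapped, and let go. Leave the other things on the bench where they are.

Things in the scene. Friction and masses are not known exactly. Their poses are not given: they have to be found in the camera images.
- cover_grip (a point): Guard cover, loose, 0.14 to 0.22 kg, upright on the bench: yellow plate 98 x 70 x 4 mm with a black grip rib on top (50 long, 16 thick, 34 mm tall). Origin: on the rib, 10 mm below its top, 24 mm above the plate's top, 28 above its underside, 58 above the cover's foot. x along rib and plate's long side, y across the rib, z up. Half a turn makes no difference: it fits either way round.
- cover_plate (a point): Centre of the underside of the cover's plate, which comes to lie on the housing's upper edge. Below it on the two long (y) sides hang skirts 30 mm deep, 64 mm apart inside, flared wider at the foot; the cover stands on them. At the x ends hang the orange clips.
- clip_a (a joint): Orange sprung clip arm at the cover's +x end, hinged at the plate, reaching 29 mm below its underside. 0 rad = upright (at rest, and when snapped on); positive = sprung outward, about 0.15 to 0.2 while its hook rides over the rim. The hook's sloping lead-in takes 2 mm of misalignment.
- clip_b (a joint): The same clip arm at the cover's -x end.
- rim (a point): Centre of the open top of the sander's grey drive housing, level with its upper edge, 120 mm above the bench at rest; x along its long side, z up. An open tub 88 x 60 mm, two pulleys inside; across each x end runs the rim for the clips, a ledge 5 mm proud, 3.5 mm thick, 10.5 mm below the edge. Seated, the cover's plate lies on the upper edge: cover_plate meets this point, cover_grip is 28 mm above it.
- drive (a joint): How far the housing (with rim) is pressed down on its rubber mounts, m: 0 at rest, grows downward; gives from 2 N at 1.2 N per mm; hard stop at 0.020 (26 N), never to be reached. Clips touch with the plate 12 mm above its seat; snapping both takes 12 to 22 N, by friction: it sinks 8 to 16 mm, then force drops sharply and it springs up; don't press on (12 mm or more) once snapped.
- sander: The green sander base, fixed to the bench, origin on the bench below the housing's centre, x as rim. Base plate 180 mm wide, from 75 mm before to 225 mm behind (+x) the origin. A brown sanding drum lies across it, 120 to 180 mm along +x, top 100 mm above the bench.
- screwdriver_grip (a point): Bystander: screwdriver lying on the bench near the cover; this point is on its handle.
- offcut_center (a point): Bystander: pale wood offcut 100 x 35 x 22 mm near the cover; its centre.
- sanding_block_center (a point): Bystander: cork sanding block 110 x 60 x 35 mm beside the sander; its centre.
- glue_pot_center (a point): Bystander: closed white glue pot, 90 mm across, 100 mm tall; its centre.
- mallet_center (a point): Bystander: wooden mallet lying on the bench; the middle of its head, 28 mm above the bench.
- try_square_center (a point): Bystander: try square lying on the bench; the middle of its 120 mm wooden stock, 9 mm up.
Not all that is in view belongs to the job. Of the things that look like the part that bears cover_grip, the largest one is meant.

How it is judged:
By the outcome, as a careful person would: the job done as asked, in the order asked, and still so for the second after the job is handed in, with the robot touching nothing.
It also fails if it takes over 61 s, if anything falls off the work surface, if the arm or the gripper's body presses on something with over 40 N, if the wrist force passes 120 N, or if a joint passes its speed limit or range.

## Robot

A 7-joint arm with a two-finger parallel gripper is mounted at the origin on the work surface. World frame = base frame: x ahead of the robot, y to its left, z up, the work surface at z = 0. Lengths are in m, angles in degrees, forces in N, time in s.
With the tool pointing down it reaches from about 0.425 to 0.875 m from the base axis. Payload 4.7 kg.
Tool frame: the origin (TCP) lies on the centre line of the jaws, within the pads' length; the fingertips stand ahead of it and the grasp point (between the pads) lies 2 mm behind it (env.tip_reach is the x of the fingertips in the tool frame, in m); x points along the fingers, z is the direction in which the jaws open and shut, and the axes are right-handed (so a half turn about x gives the same grasp; the last joint's range is limited). The gripper opens to 87 mm and grips with 3 to 60 N. Pads are 19 mm wide; open, the fingers measure 117 mm over their backs; the gripper's body (75 mm by 190 mm) begins 51 mm behind the grasp point.
Start: joints at [68.933, 18.392, -4.016, 83.108, 1.295, 78.541, -3.26], TCP at [0.242, -0.603, 0.24] pointing down, gripper open.
Joint ranges: [-163.93, 163.93], [-17.29, 119.83], [-79.2, 71.16], [3.27, 140.29], [-89.18, 269.18], [5.43, 117.66], [-154.24, 154.24]. Speed limits (degrees/s): [147.25, 147.25, 180, 180, 180, 180, 180].

## Interface

Orientations are given as [roll, pitch, yaw] about the fixed x, y, z axes, in that order (R = Rz(yaw) Ry(pitch) Rx(roll)).
In Python, from cell import telemetry, optics, env, models gives the robot as it stands.
- The arm moves only by the shell command python3 -m pendant 'ROWS' [FORCE]. ROWS is JSON, a list of rows, each a list of 3 entries, a list of its own where there are three numbers: the finger opening in mm, from 0 to 87, then the shift along the tool's x, y, z in mm, then the turn, a rotation vector about the tool's x, y, z in rad. A call has 1 to 10 rows; each row is the pose to reach, as a shift and turn from the pose commanded when the call began, along the tool's axes at that moment; what a row does not reach only later rows make up. A row lasts 1/12 s, in which the tool goes at most 41.7 mm and 7.16 degrees, less where a joint would pass 70% of its speed; a pose out of reach is approached as far as the arm can. A call with a gripper value outside its range is refused whole. The fingers move at their own pace and stop on an object; FORCE is the grip in N (left out, the last holds). Time passes only in rows, so rows that repeat a pose let the fingers close. It gives the time, the measured TCP pose, the force and the opening at its end, in the units of the state.
- telemetry.get_obs(): the state, without advancing time (a new reading comes with each control period).
- optics.read_camera(name): name is "side" or "top"; returns a dict with "image" (480x640x3 uint8, blue, green, red), "range_z" (480x640 float32, m along the optical axis (not along the pixel's ray), 0 where there is no reading), "fx", "fy", "cx", "cy" (pixels), "cam_to_world" (4x4, takes a point from camera to world coordinates). Camera axes: x right, y up, looking along -z (the intrinsics and any distortion apply to the point x, -y, -z); pixel columns grow to the right and rows downward; lengths in m; the calibration is good to about 2 mm. A picture is of the moment at which its call begins.
- env.sign_off(): hands the job in, once; it reports no verdict.
Trained networks look in the newest picture that a camera, given by its name, has taken for a name from the list of things; names that differ only in an ending like _2 or _b are one class to them, and where a whole thing is asked for, a point or a joint stands for the part that bears it (a point fixed in the world has none). Each returns a list of dicts, best first, with "confidence" (0 to 1); they miss things now and then, are a little off and sometimes report something else, mostly with a low value. They report only what shows in the picture. A call takes as long as a camera call. They do not tell look-alikes from the thing itself.
- models.masks_of(camera, label): "pixels" (480x640 bool, what is visible of it) and "extent" ([left, top, right, bottom] as shares, 0 to 1, of the picture: columns of its width, rows of its height, round what is visible of it).
- models.landmark_of(camera, label): "centre" ([row, column] as shares, 0 to 1, of the picture: columns of its width, rows of its height: a listed point, or the origin of a listed thing).
The state is a dict: "time_s": time; "qpos": joint angles; "joint_velocities": joint speeds; "effort": joint torques, N m; "tool_pos": TCP position; "tool_rot": TCP orientation; "force": force on the tool from outside, world axes, zero at the start; "wrist_torque": the same for the moment, N m; "grip_width": finger opening in m.
Only numpy, scipy, OpenCV 4.12 (cv2) and the standard library are available. Lean on these libraries where they do the work, as an engineer would, in place of code of your own. Each camera call takes 0.05 s, during which the arm holds its last target.

## Working session

There is one attempt and no reset: what is moved stays moved. The work goes in short steps, Python scripts to look and compute and a shell command to move; the robot and the scene stay as the last step left them, time stands still between calls to the robot, and variables do not carry over. Pictures are saved under pics/ and viewed, and the job is handed in when it is done.

```bash
ls; mkdir -p pics
python3 - <<'E'
from cell import telemetry, optics, env, models
import cv2, numpy as np
print(telemetry.get_obs(), env.tip_reach)
for c in("side","top"):
    r=optics.read_camera(c); cv2.imwrite(f"pics/{c}0.png",r["image"]); np.set_printoptions(precision=4,suppress=True)
    print(c,r["fx"],r["fy"],r["cx"],r["cy"],r["cam_to_world"],[k for k in r])
    for l in["cover_grip","cover_plate","clip_a","rim","sander","screwdriver_grip","offcut_center"]:
        print(l,[(np.round(np.array(d["centre"])*[480,640],1).tolist(),round(d["confidence"],2)) for d in models.landmark_of(c,l)][:4])
E
```

```text
pics
{'time_s': 0.0, 'qpos': array([68.9328776 , 18.44031633, -4.01450728, 83.1732472 ,  1.29457565,
       78.54015178, -3.2605892 ]), 'joint_velocities': array([ 0.00439362, -0.02211257,  0.03681683,  0.02444264, -0.00272348,
       -0.03431667,  0.00739347]), 'effort': array([ 1.45265824e-05, -4.91295648e+01, -4.04059617e-01, -3.12526917e+01,
       -6.40310207e-02,  4.35569545e-02,  1.50228575e-04]), 'tool_pos': array([ 0.24193732, -0.60275186,  0.23846159]), 'tool_rot': array([-177.08090033,   89.89135555,  114.79428931]), 'force': array([ 0.02369484, -0.71947779, -0.2560047 ]), 'wrist_torque': array([ 0.0189309 ,  0.06644722, -0.02234487]), 'grip_width': 0.08713311307813192} 0.017
side 508.8406676130641 508.8406676130641 321.6110325329113 231.89330249736872 [[-0.6902  0.566  -0.4508 -0.0699]
 [-0.7235 -0.5509  0.4159  0.5546]
 [-0.0129  0.6133  0.7898  1.1861]
 [ 0.      0.      0.      1.    ]] ['image', 'range_z', 'fx', 'fy', 'cx', 'cy', 'cam_to_world']
cover_grip [([276.6, 227.5], 0.88), ([297.2, 285.3], 0.83), ([343.5, 254.3], 0.82)]
cover_plate [([302.1, 287.4], 0.86), ([282.7, 233.9], 0.8), ([346.9, 254.8], 0.69), ([256.7, 269.3], 0.68)]Traceback (most recent call last):
  File "<stdin>", line 8, in <module>
ValueError: it knows: cover_grip, cover_plate, glue_pot_center, mallet_center, offcut_center, rim, sander, sanding_block_center, screwdriver_grip, try_square_center
```

```bash
cat > h.py <<'E'
from cell import telemetry, optics, env, models
import cv2, numpy as np
np.set_printoptions(precision=4,suppress=True)
def deproj(r,u,v,z):
    p=np.stack([(u-r["cx"])/r["fx"]*z,-(v-r["cy"])/r["fy"]*z,-z,np.ones_like(z)],-1)
    return (p@r["cam_to_world"].T)[...,:3]
def cloud(r):
    v,u=np.mgrid[0:480,0:640].astype(float)
    return deproj(r,u,v,r["range_z"].astype(float))
def proj(r,p):
    q=np.linalg.inv(r["cam_to_world"])@np.append(p,1)
    return r["cx"]+r["fx"]*q[0]/-q[2], r["cy"]+r["fy"]*q[1]/q[2]
def ray_at_z(r,u,v,zw):
    a=r["cam_to_world"][:3,3]; b=deproj(r,np.float64(u),np.float64(v),np.float64(1.0))
    t=(zw-a[2])/(b[2]-a[2]); return a+t*(b-a)
E
python3 - <<'E'
from h import *
for c in("side","top"):
    r=optics.read_camera(c); cv2.imwrite(f"pics/{c}1.png",r["image"]); 
    print(c,r["fx"],r["cam_to_world"],(r["range_z"]>0).mean()); C=cloud(r)
    for l in["cover_grip","cover_plate","rim","sander","screwdriver_grip","offcut_center"]:
      for d in models.landmark_of(c,l)[:4]:
        rc=np.array(d["centre"])*[480,640]; i=rc.astype(int)
        print(l,rc.round(1),round(d["confidence"],2),C[i[0],i[1]])
E
```

```text
side 508.8406676130641 [[-0.6902  0.566  -0.4508 -0.0699]
 [-0.7235 -0.5509  0.4159  0.5546]
 [-0.0129  0.6133  0.7898  1.1861]
 [ 0.      0.      0.      1.    ]] 0.9960221354166666
cover_grip [301.  285.3] 0.83 [0.4733 0.184  0.0679]
cover_grip [275.9 226.3] 0.73 [0.6516 0.2386 0.0491]
cover_grip [342.9 253.2] 0.55 [0.4475 0.3101 0.0556]
cover_plate [280.1 232. ] 0.71 [0.6314 0.2351 0.0435]
cover_plate [304.6 286. ] 0.59 [0.4662 0.1871 0.0654]
cover_plate [345.9 255.5] 0.57 [0.4429 0.3093 0.0448]
rim [189.2 389.7] 0.93 [ 0.5362 -0.2763  0.0849]
sander [217.7 385.4] 0.58 [ 0.5038 -0.2307  0.0229]
screwdriver_grip [310.2 343.6] 0.97 [0.3727 0.0766 0.0174]
screwdriver_grip [256.9 268.9] 0.46 [0.6374 0.1081 0.0222]
offcut_center [255.8 267.5] 0.65 [0.6417 0.1081 0.0226]
top 444.44124749919007 [[-0.0028  0.9992 -0.0402  0.493 ]
 [-1.     -0.0027  0.004  -0.0295]
 [ 0.0039  0.0402  0.9992  1.2546]
 [ 0.      0.      0.      1.    ]] 0.996044921875
cover_grip [203.  220.1] 0.77 [0.648  0.2297 0.0509]
cover_grip [272.3 191.9] 0.74 [0.4584 0.3072 0.0494]
cover_grip [266.8 239.9] 0.6 [0.4744 0.1747 0.0664]
cover_grip [308.6 141.8] 0.16 [0.3582 0.4546 0.0142]
cover_plate [204.5 217.7] 0.93 [0.6428 0.2381 0.0494]
cover_plate [273.7 192.3] 0.75 [0.4557 0.3037 0.0523]
cover_plate [262.8 246.5] 0.7 [0.4849 0.1593 0.0455]
cover_plate [310.6 500.6] 0.62 [ 0.354  -0.5257  0.0539]
rim [251.7 405.4] 0.62 [ 0.5136 -0.2734  0.0444]
sander [256.  393.5] 0.57 [ 0.5028 -0.2396  0.0502]
sander [262.7 241.2] 0.2 [0.4851 0.1696 0.0651]
screwdriver_grip [252.  401.5] 0.74 [ 0.5099 -0.2498  0.1104]
screwdriver_grip [303.9 278.5] 0.72 [0.3707 0.075  0.0143]
```

View pics/side0.png

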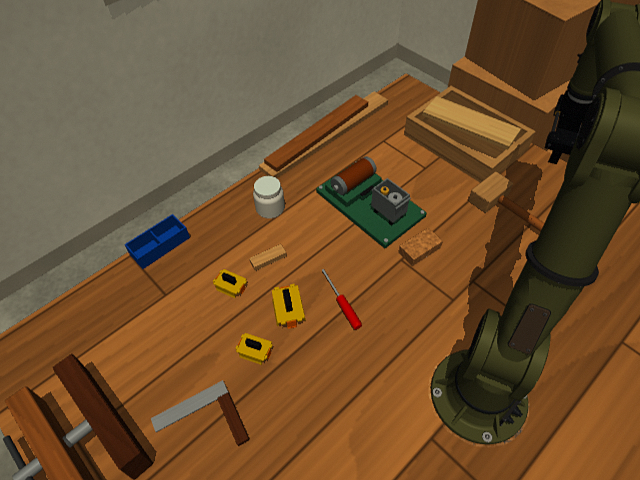

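```bash
ls pics
```

```text
side0.png
side1.png
top1.png
```

View pics/top1.png

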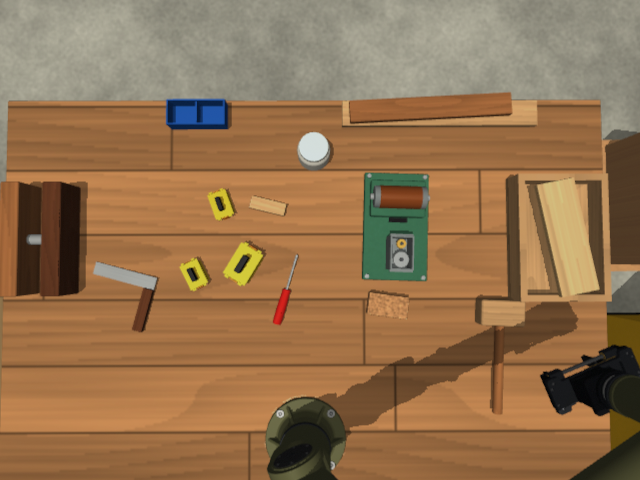

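Side view: the three yellow covers are at (288,305), (230,282) and (254,347). The largest is (288,305), which is (243,264) in the top view. The housing is at (390,200) side and (401,252) top. Next I measure both from depth.

```bash
python3 - <<'E'
from h import *
def fit(P,name):
    xy=P[:,:2].astype(np.float32); rect=cv2.minAreaRect(xy*1000)
    print(name,len(P),"med",np.median(P,0),"rect",rect)
for c in("side","top"):
    r=optics.read_camera(c); C=cloud(r); im=r["image"]; hsv=cv2.cvtColor(im,cv2.COLOR_BGR2HSV)
    near=np.hypot(C[...,0]-.475,C[...,1]-.178)<.075
    blk=near&(hsv[...,2]<60)&(C[...,2]>.058)
    yel=near&(hsv[...,0]>18)&(hsv[...,0]<35)&(hsv[...,1]>150)&(C[...,2]>.026)&(C[...,2]<.042)
    org=near&(hsv[...,0]<16)&(hsv[...,1]>200)&(C[...,2]>.015)
    fit(C[blk],"rib"); fit(C[yel],"plate"); 
    print("rib z",np.percentile(C[blk][:,2],[5,50,95]),"plate z",np.percentile(C[yel][:,2],[5,50,95]))
    nr=np.hypot(C[...,0]-.52,C[...,1]+.255)<.08
    top=nr&(C[...,2]>.114)&(C[...,2]<.127)
    fit(C[top],"rim"); print(np.percentile(C[top][:,2],[5,50,95]))
    led=nr&(C[...,2]>.103)&(C[...,2]<.113); fit(C[led],"ledge+"); 
    drum=(np.hypot(C[...,0]-.67,C[...,1]+.255)<.1)&(C[...,2]>.03)&(abs(C[...,1]+.255)<.1)
    fit(C[drum],"drum")
    base=(C[...,2]>.004)&(C[...,2]<.03)&(hsv[...,0]>55)&(hsv[...,0]<95)&(hsv[...,1]>100)&(abs(C[...,1]+.25)<.15); fit(C[base],"base")
    for n,cen,w in(("A",(.475,.178),.1),("B",(.52,-.255),.12)):
        u,v=proj(r,(*cen,.06)); s=30; u,v=int(u),int(v)
        cv2.imwrite(f"pics/{c}_{n}.png",cv2.resize(im[v-s:v+s,u-40:u+40],None,fx=8,fy=8,interpolation=cv2.INTER_CUBIC))
E
cd pics; python3 -c "
import cv2,numpy as np
cv2.imwrite('m.png',cv2.resize(np.vstack([np.hstack([cv2.imread(f'{c}_{n}.png') for n in 'AB']) for c in ('side','top')]),(800,600)))"
```

```text
rib 114 med [0.4773 0.174  0.0666] rect ((480.2987976074219, 172.7512969970703), (15.92126178741455, 50.22883987426758), 58.22878646850586)
plate 798 med [0.4756 0.1759 0.0339] rect ((481.0871887207031, 172.03280639648438), (69.82197570800781, 113.84756469726562), 58.59379577636719)
rib z [0.0629 0.0666 0.0712] plate z [0.03   0.0339 0.0374]
rim 197 med [ 0.5033 -0.2471  0.1184] rect ((507.4820556640625, -246.2644500732422), (68.87803649902344, 95.37518310546875), 89.89881134033203)
[0.1147 0.1184 0.1228]
ledge+ 339 med [ 0.4994 -0.2485  0.1079] rect ((508.4305419921875, -247.91111755371094), (67.42927551269531, 99.15158081054688), 85.21864318847656)
drum 1528 med [ 0.6364 -0.2352  0.073 ] rect ((642.3358154296875, -246.9698944091797), (168.49388122558594, 106.23711395263672), 73.37330627441406)
base 2169 med [ 0.5144 -0.1998  0.021 ] rect ((581.554443359375, -246.87271118164062), (182.01214599609375, 298.6795349121094), 88.68889617919922)
rib 101 med [0.4798 0.1693 0.0672] rect ((481.2710876464844, 169.224609375), (14.299076080322266, 47.805320739746094), 57.93266677856445)
plate 833 med [0.482  0.1691 0.0333] rect ((482.010986328125, 169.94253540039062), (70.49821472167969, 110.0577392578125), 58.26079559326172)
rib z [0.0627 0.0672 0.0715] plate z [0.0292 0.0333 0.0372]
rim 215 med [ 0.5074 -0.2508  0.1191] rect ((509.99169921875, -250.54095458984375), (60.86626052856445, 87.86100006103516), 88.42571258544922)
[0.1151 0.1191 0.1227]
ledge+ 360 med [ 0.4996 -0.25    0.1078] rect ((509.902099609375, -249.97061157226562), (60.356163024902344, 98.05926513671875), 87.52871704101562)
drum 2165 med [ 0.651  -0.2505  0.0825] rect ((654.984375, -252.00680541992188), (164.23123168945312, 125.87965393066406), 80.52639770507812)
base 3248 med [ 0.5558 -0.2201  0.0213] rect ((583.6131591796875, -250.8380126953125), (176.3604736328125, 295.0062255859375), 88.20399475097656)
```

View pics/m.png

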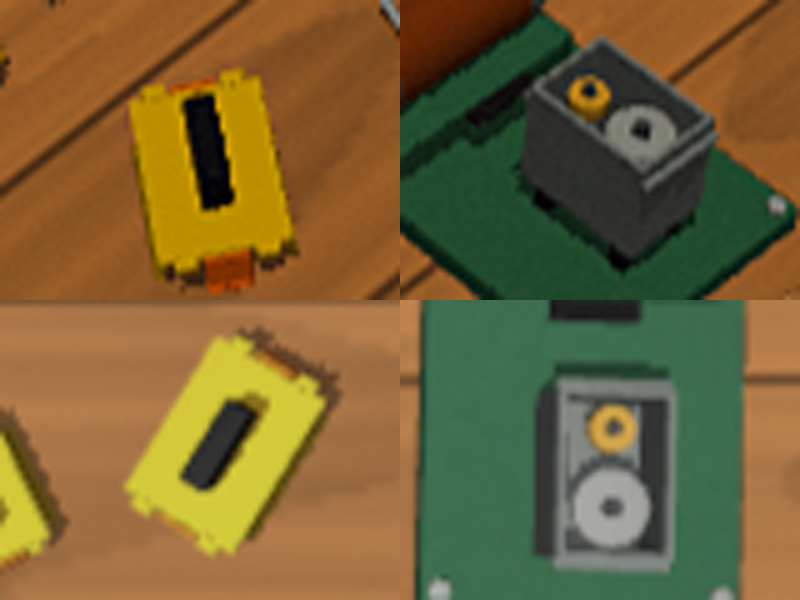

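```bash
cat >> h.py <<'E'
from scipy.spatial.transform import Rotation as Ro
def Rt(o): return Ro.from_euler('xyz',o['tool_rot'],degrees=True)
def target(p,jaw):  # jaw: yaw of jaw axis (tool z), tool x down
    z=np.array([np.cos(np.radians(jaw)),np.sin(np.radians(jaw)),0]); x=np.array([0,0,-1.]); y=np.cross(z,x)
    return np.array(p),Ro.from_matrix(np.stack([x,y,z],1))
def plan(p,jaw):
    o=telemetry.get_obs(); R=Rt(o); T,RT=target(p,jaw)
    print("t",o['time_s'],"pos",o['tool_pos'],"jawdir",np.degrees(np.arctan2(*R.as_matrix()[[1,0],2])),"F",o['force'],"w",o['grip_width'])
    print(" shift mm",R.inv().apply(T-o['tool_pos'])*1000,"rotvec",(R.inv()*RT).as_rotvec())
E
python3 - <<'E'
from h import *
R=Rt(telemetry.get_obs());print(R.as_matrix())
plan((.36,-.25,.26),-121.7);plan((.49,-.25,.26),-91.7);plan((.481,.171,.2),-121.7);plan((.481,.171,.2),58.3)
E
```

```text
[[ 0.      0.928   0.3726]
 [-0.0001  0.3726 -0.928 ]
 [-1.     -0.      0.0001]]
t 0.95 pos [ 0.2422 -0.6032  0.2396] jawdir -68.12371884367998 F [ 0.0979 -0.3083  0.4846] w 0.0867465904021531
 shift mm [ -20.4358  240.9473 -283.8977] rotvec [ 0.9351  0.0001 -0.    ]
t 0.95 pos [ 0.2422 -0.6032  0.2396] jawdir -68.12371884367998 F [ 0.0979 -0.3083  0.4846] w 0.0867465904021531
 shift mm [ -20.4323  361.586  -235.4592] rotvec [ 0.4115  0.0001 -0.    ]
t 0.95 pos [ 0.2422 -0.6032  0.2396] jawdir -68.12371884367998 F [ 0.0979 -0.3083  0.4846] w 0.0867465904021531
 shift mm [  39.5132  510.1016 -629.5045] rotvec [ 0.9351  0.0001 -0.    ]
t 0.95 pos [ 0.2422 -0.6032  0.2396] jawdir -68.12371884367998 F [ 0.0979 -0.3083  0.4846] w 0.0867465904021531
 shift mm [  39.5132  510.1016 -629.5045] rotvec [-2.2065  0.      0.0002]
```

```bash
python3 -m pendant '[[87,[-3,32,-25],[-0.11,0,0]],[87,[-6,65,-50],[-0.22,0,0]],[87,[-9,97,-75],[-0.33,0,0]],[87,[-12,130,-100],[-0.44,0,0]],[87,[-15,162,-125],[-0.55,0,0]],[87,[-18,195,-150],[-0.66,0,0]],[87,[-21,227,-175],[-0.77,0,0]],[87,[-24,260,-200],[-0.88,0,0]],[87,[-27,292,-225],[-0.99,0,0]],[87,[-30,324,-250],[-1.1,0,0]]]' 40
python3 -c "
from h import *
plan((.481,.171,.16),58.3)"
```

```text
time_s: 1.78
tool_pos: [0.4504, -0.2486, 0.2701]
tool_rot: [-54.9, 89.9, -59.7]
force: [0.6, -0.4, 0.2]
grip_width: 0.0874
t 1.7833 pos [ 0.4504 -0.2486  0.2701] jawdir -4.7903018962262855 F [ 0.6442 -0.4083  0.223 ] w 0.0873671648050881
 shift mm [109.692  420.8018  -4.5706] rotvec [-1.1011  0.0001  0.0012]
```

```bash
python3 -m pendant '[[87,[0,40,0],[-0.11,0,0]],[87,[0,80,-1],[-0.22,0,0]],[87,[0,120,-1],[-0.33,0,0]],[87,[0,160,-2],[-0.44,0,0]],[87,[10,200,-2],[-0.55,0,0]],[87,[30,240,-3],[-0.66,0,0]],[87,[50,280,-3],[-0.77,0,0]],[87,[70,320,-4],[-0.88,0,0]],[87,[80,360,-4],[-0.99,0,0]],[87,[90,400,-5],[-1.1,0,0]]]'
python3 -c "
from h import *
plan((.481,.171,.12),58.3)"
```

```text
time_s: 2.62
tool_pos: [0.4793, 0.1418, 0.1809]
tool_rot: [-124.0, 89.9, -65.9]
force: [1.0, -0.0, 0.1]
grip_width: 0.0869
t 2.6167 pos [0.4793 0.1418 0.1809] jawdir 58.186784795564215 F [ 1.0175 -0.019   0.081 ] w 0.08688127597682535
 shift mm [60.8554 13.9838 25.7628] rotvec [-0.002  -0.0006  0.0009]
```

```bash
python3 -m pendant '[[60,[20,7,13],[-0.002,0,0]],[60,[40,14,25.8],[-0.002,0,0]],[60,[60,14,25.8],[-0.002,0,0]],[60,[60,14,25.8],[-0.002,0,0]]]'
cat > v.py <<'E'
import sys
from h import *
tag,x,y,z=sys.argv[1],*map(float,sys.argv[2:5])
o=[]
for c in("side","top"):
    r=optics.read_camera(c); u,v=map(int,proj(r,(x,y,z))); im=r["image"]
    im=np.pad(im,((60,60),(60,60),(0,0)))
    o.append(cv2.resize(im[v:v+120,u+10:u+110],(400,480),interpolation=cv2.INTER_CUBIC)); print(c,u,v)
cv2.imwrite(f"pics/{tag}.png",np.hstack(o))
E
python3 v.py a .481 .171 .08; python3 -c "
from h import *
plan((.481,.171,.057),58.3)"
```

```text
time_s: 2.95
tool_pos: [0.4788, 0.1701, 0.1182]
tool_rot: [127.6, 89.6, -174.2]
force: [-0.2, -0.9, -0.0]
grip_width: 0.068
side 286 293
top 239 263
t 3.05 pos [0.4812 0.1695 0.1215] jawdir 58.0391391455951 F [ 0.4955 -0.2274  0.6787] w 0.06280978192589742
 shift mm [64.4511  0.9469  1.232 ] rotvec [-0.0046 -0.0009 -0.001 ]
```

View pics/a.png

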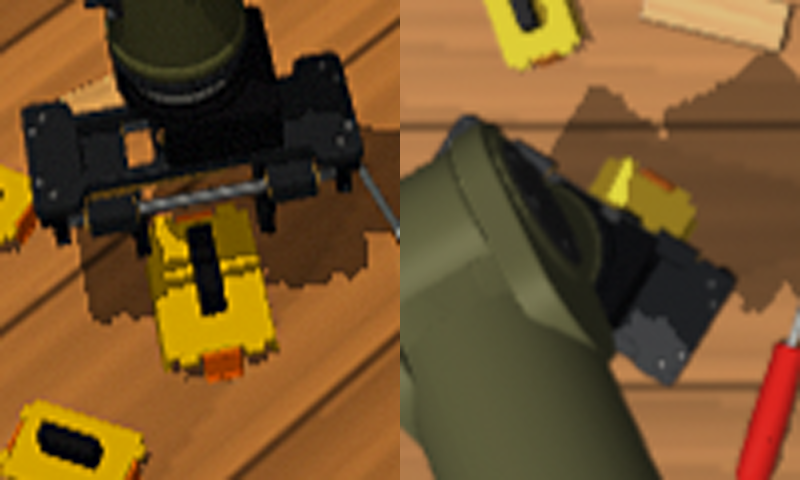

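The side view shows the open jaws straddling the black rib at (205,265), aligned across it. I'll descend and close.

```bash
python3 -m pendant '[[60,[20,0.5,1],[-0.004,0,0]],[60,[40,1,1],[-0.004,0,0]],[60,[55,1,1],[-0.004,0,0]],[60,[63,1,1],[-0.004,0,0]],[60,[63,1,1],[-0.004,0,0]]]'
python3 -c "
from h import *
plan((.481,.171,.057),58.3)"; python3 v.py b .481 .171 .06
```

```text
time_s: 3.47
tool_pos: [0.4812, 0.1701, 0.0583]
tool_rot: [157.9, 89.9, -143.9]
force: [-0.4, -1.0, 1.1]
grip_width: 0.06
t 3.4667 pos [0.4812 0.1701 0.0583] jawdir 58.181464926060094 F [-0.3739 -0.9767  1.0839] w 0.059971049051941616
 shift mm [1.2746 0.6417 0.6412] rotvec [-0.0021 -0.0011 -0.0004]
side 287 297
top 240 263
```

View pics/b.png

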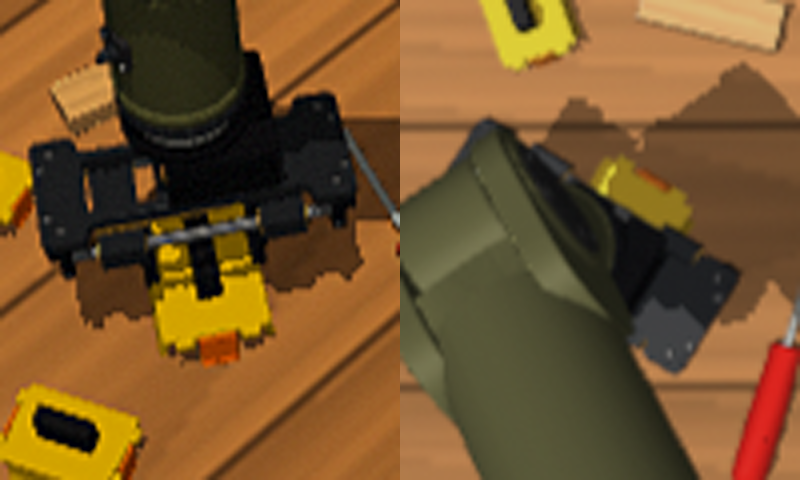

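The fingers straddle the rib. Closing now.

```bash
python3 -m pendant '[[10,[0.5,0,0],[0,0,0]],[5,[0.5,0,0],[0,0,0]],[5,[0.5,0,0],[0,0,0]],[5,[0.5,0,0],[0,0,0]],[5,[0.5,0,0],[0,0,0]],[5,[0.5,0,0],[0,0,0]],[5,[0.5,0,0],[0,0,0]],[5,[0.5,0,0],[0,0,0]]]' 50
python3 -c "
from h import *
plan((.481,.171,.057),58.3)"; python3 v.py c .481 .171 .06
```

```text
time_s: 4.23
tool_pos: [0.4812, 0.1712, 0.058]
tool_rot: [156.6, 90.0, -145.1]
force: [0.8, -0.2, 1.2]
grip_width: 0.0157
t 4.2333 pos [0.4812 0.1712 0.058 ] jawdir 58.26968841794694 F [ 0.8481 -0.1594  1.1557] w 0.015658656226499597
 shift mm [ 1.0066  0.0699 -0.226 ] rotvec [-0.0005 -0.0002 -0.0001]
side 287 297
top 240 263
```

View pics/c.png

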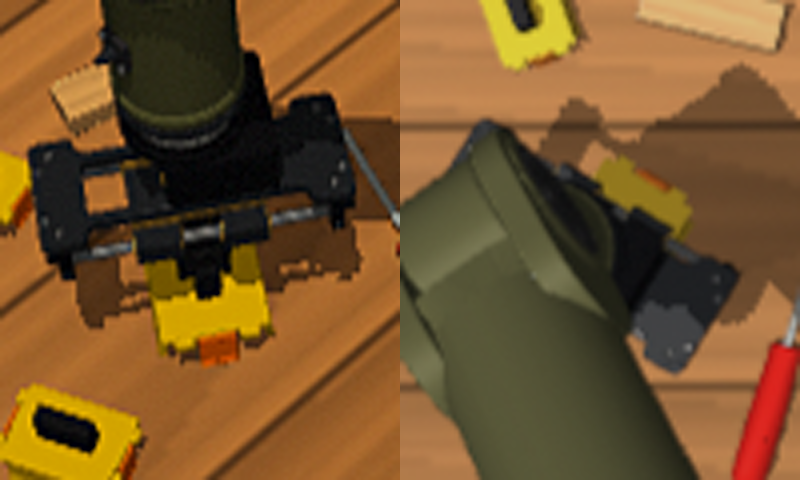

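```bash
python3 -m pendant '[[5,[-15,0,0],[0,0,0]],[5,[-40,0,0],[0,0,0]],[5,[-80,0,0],[0,0,0]],[5,[-120,0,0],[0,0,0]],[5,[-155,0,0],[0,0,0]],[5,[-180,0,0],[0,0,0]]]'
python3 -c "
from h import *
plan((.5087,-.2484,.235),88.5)"
```

```text
time_s: 4.83
tool_pos: [0.4818, 0.1718, 0.2413]
tool_rot: [-55.1, 89.8, 3.2]
force: [0.7, 1.0, -0.7]
grip_width: 0.0155
t 4.8333 pos [0.4818 0.1718 0.2413] jawdir 58.29920335558174 F [ 0.6613  0.9529 -0.6656] w 0.01547759021821025
 shift mm [   6.2659 -243.6821 -343.384 ] rotvec [-0.5271  0.0011  0.0031]
```

```bash
python3 -m pendant '[[5,[0,-12,-16],[-0.05,0,0]],[5,[0,-34,-48],[-0.1,0,0]],[5,[0,-58,-81],[-0.15,0,0]],[5,[0,-81,-114],[-0.2,0,0]],[5,[0,-104,-147],[-0.25,0,0]],[5,[0,-127,-179],[-0.31,0,0]],[5,[0,-151,-212],[-0.37,0,0]],[5,[0,-174,-245],[-0.43,0,0]],[5,[0,-193,-272],[-0.48,0,0]],[5,[0,-208,-293],[-0.527,0,0]]]'
python3 -c "
from h import *
plan((.5087,-.2484,.235),88.5)"
```

```text
time_s: 5.67
tool_pos: [0.5031, -0.1912, 0.2374]
tool_rot: [122.5, 89.9, -149.1]
force: [0.4, 0.3, -1.0]
grip_width: 0.0155
t 5.6667 pos [ 0.5031 -0.1912  0.2374] jawdir 88.41340417305659 F [ 0.4258  0.2951 -1.0142] w 0.01553251361867078
 shift mm [  2.4334  -7.2208 -57.0031] rotvec [-0.0015 -0.0008 -0.0012]
```

```bash
python3 -m pendant '[[5,[0,-3,-20],[0,0,0]],[5,[0,-6,-42],[0,0,0]],[5,[2,-7,-57],[0,0,0]],[5,[2,-7,-57],[0,0,0]],[5,[2,-7,-57],[0,0,0]],[5,[2,-7,-57],[0,0,0]]]'
python3 -c "
from h import *
plan((.5087,-.2484,.235),88.5)
for c in('side','top'):
    r=optics.read_camera(c); C=cloud(r); im=r['image']; hsv=cv2.cvtColor(im,cv2.COLOR_BGR2HSV)
    near=np.hypot(C[...,0]-.51,C[...,1]+.25)<.09
    yel=near&(hsv[...,0]>18)&(hsv[...,0]<35)&(hsv[...,1]>120)&(C[...,2]>.15)
    P=C[yel]; print(c,len(P),np.percentile(P[:,2],[2,20,50,80,98]))
    T=P[(P[:,2]>.203)]; print(cv2.minAreaRect((T[:,:2]*1000).astype(np.float32)))
"; python3 v.py d .51 -.25 .18
```

```text
time_s: 6.17
tool_pos: [0.5097, -0.2428, 0.2358]
tool_rot: [20.0, 89.9, 108.6]
force: [-0.2, -0.8, -1.5]
grip_width: 0.0159
t 6.1667 pos [ 0.5097 -0.2428  0.2358] jawdir 88.56144241914029 F [-0.1986 -0.843  -1.4813] w 0.015896365561547297
 shift mm [ 0.7826  0.8352 -5.587 ] rotvec [ 0.0011  0.0013 -0.0005]
side 2813 [0.1841 0.2141 0.5175 0.6317 0.645 ]
((488.59716796875, -227.33705139160156), (108.5294189453125, 119.57442474365234), 58.59541320800781)
top 467 [0.1792 0.2082 0.2115 0.2148 0.6136]
((512.2815551757812, -236.41571044921875), (98.6933822631836, 117.57421875), 75.54048156738281)
side 392 175
top 406 251
```

View pics/d.png

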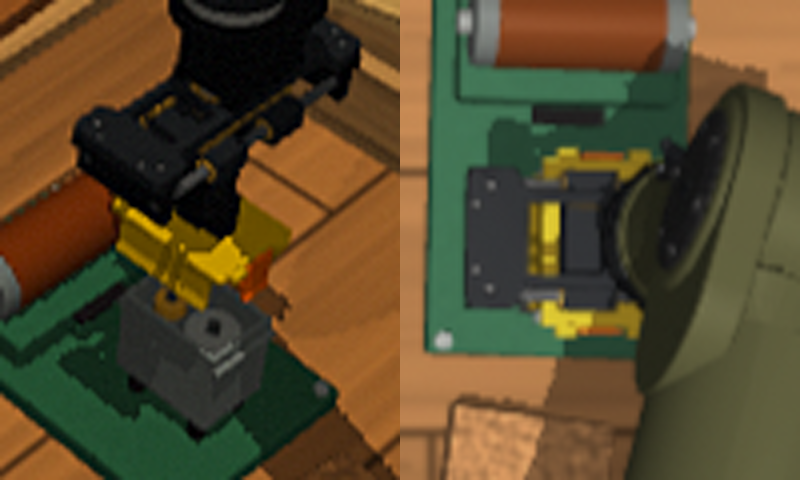

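```bash
python3 -m pendant '[[5,[0,0.5,-2],[0,0,0]],[5,[0,0.8,-4],[0,0,0]],[5,[0,0.8,-5],[0,0,0]],[5,[0,0.8,-5],[0,0,0]]]'
cat > m.py <<'E'
import sys
from h import *
zt=float(sys.argv[1])  # expected plate-top z
for c in('side','top'):
    plan((.5087,-.2484,.235),88.5)
    r=optics.read_camera(c); C=cloud(r); hsv=cv2.cvtColor(r['image'],cv2.COLOR_BGR2HSV)
    near=np.hypot(C[...,0]-.51,C[...,1]+.25)<.1
    yel=near&(hsv[...,0]>18)&(hsv[...,0]<35)&(hsv[...,1]>120)&(abs(C[...,2]-zt)<.008)
    yel=cv2.morphologyEx(yel.astype(np.uint8),cv2.MORPH_OPEN,np.ones((2,2)))>0
    P=C[yel]; print(c,len(P),np.percentile(P[:,2],[5,50,95]), "x",np.percentile(P[:,0],[0.5,2,98,99.5]),"y",np.percentile(P[:,1],[.5,2,98,99.5]))
    print(cv2.minAreaRect((P[:,:2]*1000).astype(np.float32)))
    org=near&(hsv[...,0]<14)&(hsv[...,1]>150)&(abs(C[...,2]-zt+.015)<.022)
    n,l,s,ce=cv2.connectedComponentsWithStats(org.astype(np.uint8))
    for i in range(1,n):
        if s[i,4]>5: print(" orange",s[i,4],ce[i],C[l==i].mean(0))
E
python3 m.py .212
```

```text
time_s: 6.7
tool_pos: [0.5084, -0.2501, 0.2361]
tool_rot: [172.5, 90.0, -99.1]
force: [0.3, -0.9, -1.4]
grip_width: 0.0154
t 6.7 pos [ 0.5084 -0.2501  0.2361] jawdir 88.42793809257222 F [ 0.2686 -0.8644 -1.4255] w 0.01544796363795955
 shift mm [ 1.0831 -0.2108  1.6716] rotvec [-0.0013 -0.0003 -0.    ]
side 411 [0.2017 0.2111 0.2149] x [0.4537 0.4551 0.5635 0.5728] y [-0.4509 -0.3827 -0.2113 -0.21  ]
((299.3348083496094, 77.20062255859375), (117.96805572509766, 1201.3123779296875), 32.10718536376953)
 orange 56 [407.6429 182.3571] [ 0.4566 -0.246   0.1956]
t 6.75 pos [ 0.5085 -0.2498  0.2361] jawdir 88.43890607067905 F [ 0.0369 -0.1185 -1.6153] w 0.01578443856136147
 shift mm [ 1.0587 -0.1679  1.4476] rotvec [-0.0011 -0.0001 -0.    ]
top 343 [0.206  0.2121 0.3885] x [0.4467 0.4497 0.5603 0.5625] y [-0.3116 -0.2779 -0.1918 -0.0295]
((517.1104736328125, -176.82806396484375), (291.1016540527344, 128.41673278808594), 86.49384307861328)
```

```bash
python3 -m pendant '[[5,[15,0,1],[0,0,0]],[5,[30,0,1.5],[0,0,0]],[5,[42,0,1.5],[0,0,0]],[5,[49,0,1.5],[0,0,0]],[5,[49,0,1.5],[0,0,0]],[5,[49,0,1.5],[0,0,0]]]'
cat > m2.py <<'E'
import sys
from h import *
zt=float(sys.argv[1])
plan((.5087,-.2484,.148),88.5)
for c in('side','top'):
    Z=[];I=[]
    for k in range(4):
        r=optics.read_camera(c); Z.append(np.where(r['range_z']>0,r['range_z'],np.nan)); I.append(r['image'].astype(float))
    r['range_z']=np.nanmean(Z,0); im=np.mean(I,0).astype(np.uint8); C=cloud(r); hsv=cv2.cvtColor(im,cv2.COLOR_BGR2HSV)
    near=np.hypot(C[...,0]-.51,C[...,1]+.25)<.1
    yel=near&(hsv[...,0]>18)&(hsv[...,0]<35)&(hsv[...,1]>120)&(abs(C[...,2]-zt)<.008)
    gry=near&(hsv[...,1]<40)&(abs(C[...,2]-.115)<.012)
    P=C[yel]; G=C[gry]
    print(c,len(P),"z",np.percentile(P[:,2],[5,50,95]),"x",np.percentile(P[:,0],[.5,2,98,99.5]),"y",np.percentile(P[:,1],[.5,2,98,99.5]))
    print(cv2.minAreaRect((P[:,:2]*1000).astype(np.float32)))
    print(" grey",len(G),cv2.minAreaRect((G[:,:2]*1000).astype(np.float32)) if len(G) else "")
    u,v=map(int,proj(r,(.51,-.25,.14)))
    # overlays: green = expected plate outline at TCP pose, blue = rim outline at nominal
    o=telemetry.get_obs(); big=cv2.resize(im[v-45:v+45,u-35:u+35],None,fx=8,fy=8,interpolation=cv2.INTER_CUBIC)[40:-40]
    cv2.imwrite(f"pics/_{c}.png",big)
    def dr(cx,cy,z,yaw,L,W,col):
        a=np.radians(yaw);q=[]
        for sx,sy in((1,1),(1,-1),(-1,-1),(-1,1)):
            dx,dy=sx*L/2,sy*W/2; uu,vv=proj(r,(cx+dx*np.cos(a)-dy*np.sin(a),cy+dx*np.sin(a)+dy*np.cos(a),z)); q.append(((uu-u+35)*8+3.5,(vv-v+45)*8-40+3.5))
        cv2.polylines(big,[np.round(q).astype(np.int32)],True,col,1)
    jd=np.degrees(np.arctan2(*Rt(o).as_matrix()[[1,0],2]))-90
    dr(*o['tool_pos'][:2],zt,jd,.098,.07,(0,255,0)); dr(.5087,-.2484,.12,-1.5,.088,.06,(255,0,0))
    cv2.imwrite(f"pics/o_{c}.png",big)
cv2.imwrite(f"pics/{sys.argv[2]}.png",np.hstack([cv2.imread(f"pics/o_{c}.png") for c in("side","top")])[:, :])
im=cv2.imread(f"pics/{sys.argv[2]}.png"); s=min(800/im.shape[1],600/im.shape[0]); cv2.imwrite(f"pics/{sys.argv[2]}.png",cv2.resize(im,None,fx=s,fy=s))
E
python3 m2.py .162 e
```

```text
time_s: 7.3
tool_pos: [0.5086, -0.2481, 0.187]
tool_rot: [59.3, 90.0, 147.7]
force: [-0.1, -0.0, -1.6]
grip_width: 0.0155
t 7.3 pos [ 0.5086 -0.2481  0.187 ] jawdir 88.46553304395927 F [-0.145  -0.0016 -1.559 ] w 0.015460596778311027
 shift mm [38.9658 -0.1493 -0.3497] rotvec [-0.0006  0.0003 -0.0004]
side 393 z [0.1581 0.1629 0.1649] x [0.4546 0.4564 0.5472 0.5558] y [-0.2799 -0.2784 -0.211  -0.2102]
((505.5046081542969, -245.84226989746094), (70.7607192993164, 101.7360610961914), 88.30133819580078)
 grey 125 ((493.3405456542969, -228.507080078125), (108.98753356933594, 52.117305755615234), 34.13386535644531)
top 295 z [0.1593 0.1631 0.1651] x [0.4563 0.4577 0.5632 0.5633] y [-0.2781 -0.2724 -0.213  -0.2123]
((510.56280517578125, -245.50860595703125), (66.98367309570312, 108.36662292480469), 86.44857788085938)
 grey 0
```

View pics/e.png

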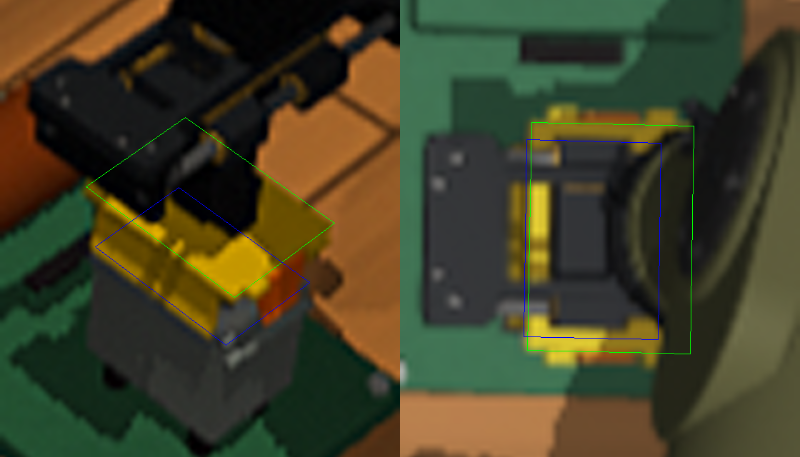

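Run:
```python
from h import *
a=cv2.imread("pics/_side.png"); print(a.shape)
cv2.imwrite("pics/f.png",cv2.resize(a[150:550,60:],(800,int(800*400/(a.shape[1]-60)))) [:600])
r=optics.read_camera('side'); C=cloud(r); u,v=map(int,proj(r,(.51,-.25,.14))); print(u,v)
```

```text
(640, 560, 3)
391 185
```

View pics/f.png

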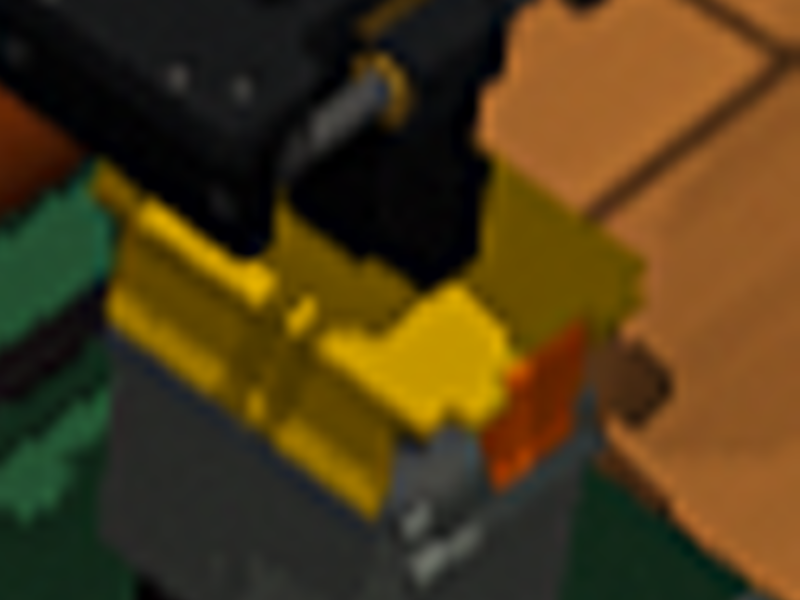

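```bash
cat > rect.py <<'E'
from h import *
def rectify(r,im,c,yaw,z,hx=.07,hy=.05,s=.0005):
    a=np.radians(yaw); src=[];dst=[]
    for dx,dy in((hx,hy),(hx,-hy),(-hx,-hy),(-hx,hy)):
        src.append(proj(r,(c[0]+dx*np.cos(a)-dy*np.sin(a),c[1]+dx*np.sin(a)+dy*np.cos(a),z))); dst.append(((hy-dy)/s,(hx-dx)/s))
    H=cv2.getPerspectiveTransform(np.float32(src),np.float32(dst))
    return cv2.warpPerspective(im,H,(int(2*hy/s),int(2*hx/s)),flags=cv2.INTER_LINEAR)
E
python3 - <<'E'
from rect import *
rows=[]
for c in("side","top"):
    ims=[]
    for k in range(4):
        r=optics.read_camera(c); ims.append(r['image'].astype(float))
    now=np.mean(ims,0).astype(np.uint8); old=cv2.imread(f"pics/{c}1.png")
    A=rectify(r,old,(.4812,.1712),-31.73,.034); B=rectify(r,now,(.5085,-.2481),-1.5,.163); D=rectify(r,old,(.5087,-.2484),-1.5,.12)
    for n,I in(("bench",A),("now",B)):
        h=cv2.cvtColor(I,cv2.COLOR_BGR2HSV); m=(h[...,0]>18)&(h[...,0]<35)&(h[...,1]>130)
        # along x: for y strips +-(22..32)
        for y0,y1 in((26,33),(-33,-26)):
            p=m[:,int((50-y1)*2):int((50-y0)*2)].mean(1); i=np.where(p>.5)[0]; print(c,n,"ystrip",y0,"x range mm",(140-i.max())/2-.0,(140-i.min())/2) if 0 else print(c,n,"ystrip",y0,"x range mm",70-i.max()/2,70-i.min()/2)
        for x0,x1 in((30,45),(-45,-30)):
            p=m[int((70-x1)*2):int((70-x0)*2)].mean(0); i=np.where(p>.5)[0]; print(c,n,"xstrip",x0,"y range",50-i.max()/2,50-i.min()/2)
    for I in(A,B,D):
        cv2.line(I,(100,0),(100,280),(255,0,0),1); cv2.line(I,(0,140),(200,140),(255,0,0),1)
    for L,W in((88,60),):
        cv2.rectangle(D,(100-W,140-L),(100+W,140+L),(0,0,255),1)
    for I in(A,B): cv2.rectangle(I,(30,42),(170,238),(0,0,255),1)
    rows.append(np.hstack([A,B,D]))
cv2.imwrite("pics/g.png",np.vstack(rows))
E
```

```text
side bench ystrip 26 x range mm -54.0 49.0
side bench ystrip -33 x range mm -55.5 49.0
side bench xstrip 30 y range -34.5 36.5
side bench xstrip -45 y range -35.5 38.0
side now ystrip 26 x range mm -56.5 47.5
side now ystrip -33 x range mm -50.5 21.0
side now xstrip 30 y range 29.0 41.0
side now xstrip -45 y range -32.5 50.0
top bench ystrip 26 x range mm -51.0 50.0
top bench ystrip -33 x range mm -53.0 53.0
top bench xstrip 30 y range -40.5 36.0
top bench xstrip -45 y range -38.0 35.5
top now ystrip 26 x range mm -49.5 51.0
top now ystrip -33 x range mm 47.0 50.0
top now xstrip 30 y range -15.5 34.0
top now xstrip -45 y range -22.0 36.0
```

View pics/g.png

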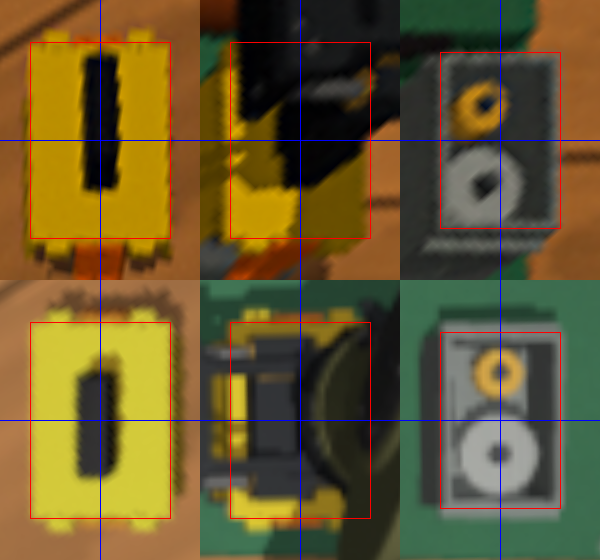

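Rectified views: in both cameras the held plate lines up with its expected outline (red) to about 1 mm. So does the housing's edge at the nominal rim pose. Now I lower gently.

```bash
python3 -m pendant '[[5,[4,0,0],[0,0,0]],[5,[8,0,0],[0,0,0]],[5,[12,0,0],[0,0,0]],[5,[16,0,0],[0,0,0]],[5,[20,0,0],[0,0,0]],[5,[22,0,0],[0,0,0]],[5,[22,0,0],[0,0,0]]]'; python3 m2.py .139 i
```

```text
time_s: 8.73
tool_pos: [0.5083, -0.2485, 0.1644]
tool_rot: [107.5, 90.0, -164.1]
force: [1.1, -1.5, -2.4]
grip_width: 0.0156
t 8.7333 pos [ 0.5083 -0.2485  0.1644] jawdir 88.43850170509498 F [ 1.0503 -1.5422 -2.4336] w 0.015646887858891147
 shift mm [16.3679 -0.4137  0.1071] rotvec [-0.0011 -0.0002 -0.0007]
side 376 z [0.1347 0.14   0.1423] x [0.453  0.4554 0.5469 0.5541] y [-0.2808 -0.2783 -0.2109 -0.2103]
((505.5393981933594, -246.41360473632812), (71.37139892578125, 104.36357116699219), 88.37596893310547)
 grey 30 ((463.00592041015625, -246.0692138671875), (58.667537689208984, 11.310744285583496), 79.9346694946289)
top 282 z [0.1384 0.1405 0.1423] x [0.4554 0.457  0.5623 0.5647] y [-0.2771 -0.2731 -0.2136 -0.2133]
((509.7731628417969, -244.34498596191406), (64.69155883789062, 108.2011489868164), 86.44518280029297)
 grey 0
```

View pics/i.png

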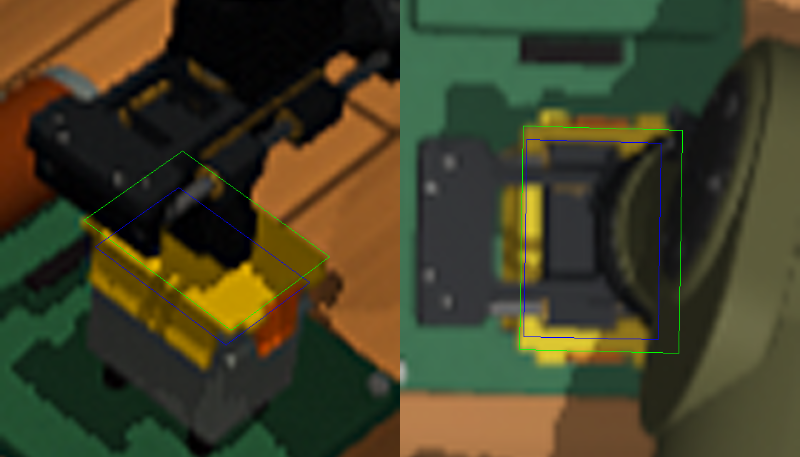

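The skirts straddle the housing without jamming and the outlines still match. I'll press in small steps.

```bash
python3 -m pendant '[[5,[1.5,0,0],[0,0,0]],[5,[3,0,0],[0,0,0]],[5,[4.5,0,0],[0,0,0]],[5,[6,0,0],[0,0,0]],[5,[6,0,0],[0,0,0]]]';python3 -m pendant '[[5,[1,0,0],[0,0,0]],[5,[2,0,0],[0,0,0]],[5,[3,0,0],[0,0,0]],[5,[3,0,0],[0,0,0]]]'
```

```text
time_s: 9.55
tool_pos: [0.5089, -0.2484, 0.1593]
tool_rot: [-139.7, 89.9, -51.3]
force: [-1.2, -2.2, 2.0]
grip_width: 0.0159
time_s: 9.88
tool_pos: [0.509, -0.2484, 0.1564]
tool_rot: [-130.2, 89.9, -41.7]
force: [-0.9, -2.5, 4.6]
grip_width: 0.0157
```

```bash
for i in 1 2 ; do python3 -m pendant '[[5,[1,0,0],[0,0,0]],[5,[2,0,0],[0,0,0]],[5,[2,0,0],[0,0,0]]]'; done
```

```text
time_s: 10.13
tool_pos: [0.509, -0.2484, 0.1544]
tool_rot: [-126.1, 89.9, -37.7]
force: [-1.0, -3.3, 5.8]
grip_width: 0.0158
time_s: 10.38
tool_pos: [0.5091, -0.2484, 0.1527]
tool_rot: [-127.4, 89.9, -39.0]
force: [-1.1, -2.8, 7.5]
grip_width: 0.0158
```

```bash
python3 -m pendant '[[5,[1,0,-0.5],[0,0,0]],[5,[2,0,-0.7],[0,0,0]],[5,[2,0,-0.7],[0,0,0]]]'; python3 -m pendant '[[5,[1,0,0],[0,0,0]],[5,[2,0,0],[0,0,0]],[5,[2,0,0],[0,0,0]]]'
```

```text
time_s: 10.63
tool_pos: [0.5093, -0.2485, 0.1509]
tool_rot: [-96.6, 89.9, -8.1]
force: [-1.5, -2.5, 7.5]
grip_width: 0.016
time_s: 10.88
tool_pos: [0.5094, -0.2485, 0.1492]
tool_rot: [-102.2, 89.9, -13.7]
force: [-1.7, -1.5, 9.3]
grip_width: 0.0159
```

```bash
python3 -m pendant '[[5,[1,0,0],[0,0,0]],[5,[2,0,0],[0,0,0]],[5,[2,0,0],[0,0,0]]]'; python3 -m pendant '[[5,[1,0,0],[0,0,0]],[5,[2,0,0],[0,0,0]],[5,[2,0,0],[0,0,0]]]'; python3 m2.py .13 j
```

```text
time_s: 11.13
tool_pos: [0.5096, -0.2485, 0.1475]
tool_rot: [-107.3, 89.9, -18.8]
force: [-1.6, -2.7, 10.7]
grip_width: 0.016
time_s: 11.38
tool_pos: [0.5098, -0.2485, 0.146]
tool_rot: [-108.9, 89.9, -20.4]
force: [-2.7, -2.1, 13.2]
grip_width: 0.0155
t 11.3833 pos [ 0.5098 -0.2485  0.146 ] jawdir 88.49313895233364 F [-2.6865 -2.1004 13.1942] w 0.015515303914270416
 shift mm [-2.0356  1.1072  0.1094] rotvec [-0.0001 -0.0008  0.0023]
side 124 z [0.1221 0.1227 0.124 ] x [0.4564 0.457  0.5243 0.543 ] y [-0.2788 -0.2782 -0.2122 -0.2111]
((500.3078918457031, -244.93128967285156), (87.816162109375, 68.85897064208984), 0.475328654050827)
 grey 1 ((466.34869384765625, -220.3843536376953), (0.0, 0.0), 0.0)
top 76 z [0.122  0.1226 0.1241] x [0.4563 0.4576 0.566  0.566 ] y [-0.2735 -0.2722 -0.2139 -0.2138]
((511.5702819824219, -241.70877075195312), (57.14133834838867, 107.52015686035156), 86.12081146240234)
 grey 0
```

View pics/j.png

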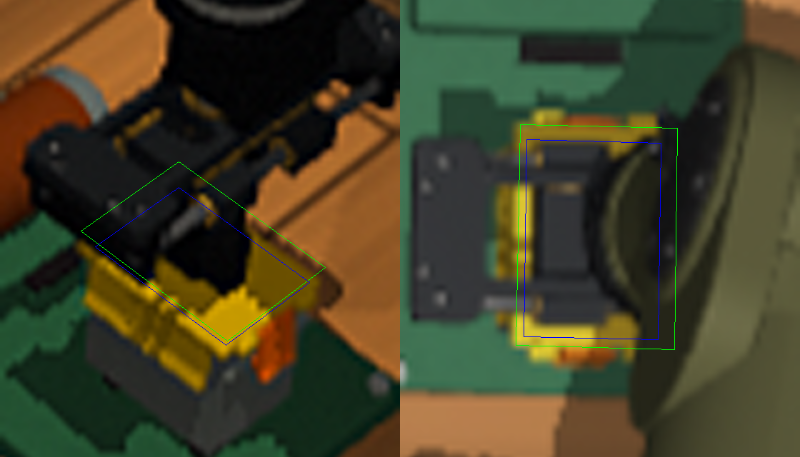

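```bash
python3 -m pendant '[[5,[0.5,0.7,0],[0,0,0]],[5,[1,1.2,0],[0,0,0]],[5,[1,1.2,0],[0,0,0]]]'; python3 -m pendant '[[5,[1,0.2,0],[0,0,0]],[5,[1.5,0.2,0],[0,0,0]],[5,[1.5,0.2,0],[0,0,0]]]'
```

```text
time_s: 12.03
tool_pos: [0.5095, -0.2485, 0.1455]
tool_rot: [-105.2, 89.7, -16.7]
force: [-0.4, -1.6, 13.2]
grip_width: 0.0159
time_s: 12.28
tool_pos: [0.5095, -0.2485, 0.1444]
tool_rot: [-106.4, 89.7, -17.9]
force: [-0.3, -1.4, 14.6]
grip_width: 0.0153
```

```bash
python3 -m pendant '[[5,[1,0.2,0],[0,0,0]],[5,[1.5,0.2,0],[0,0,0]],[5,[1.5,0.2,0],[0,0,0]]]'; python3 -c "
from h import *
plan((.5087,-.2484,.148),88.5)"
```

```text
time_s: 12.53
tool_pos: [0.5095, -0.2485, 0.1432]
tool_rot: [-107.4, 89.7, -18.9]
force: [-0.7, -0.9, 16.1]
grip_width: 0.0157
t 12.5333 pos [ 0.5095 -0.2485  0.1432] jawdir 88.5097058668088 F [-0.6966 -0.8649 16.109 ] w 0.01570785786952665
 shift mm [-4.8158  0.732   0.1029] rotvec [ 0.0002 -0.0016  0.005 ]
```

```bash
python3 -m pendant '[[5,[0.7,0.2,0],[0,0,0.003]],[5,[1.2,0.3,0],[0,0,0.005]],[5,[1.2,0.3,0],[0,0,0.005]]]'; python3 m2.py .118 k; sed -i 's/<.008)/<.012)/' m2.py
```

```text
time_s: 12.78
tool_pos: [0.509, -0.2485, 0.1414]
tool_rot: [163.7, 89.9, -107.8]
force: [0.0, -0.8, 10.9]
grip_width: 0.0154
t 12.7833 pos [ 0.509  -0.2485  0.1414] jawdir 88.51486565235834 F [ 0.0319 -0.7558 10.8835] w 0.015362439101426833
 shift mm [-6.5982  0.2764  0.0988] rotvec [ 0.0003 -0.0014 -0.0004]
side 362 z [0.1123 0.1167 0.1188] x [0.4547 0.4558 0.5449 0.5529] y [-0.2811 -0.28   -0.2111 -0.2104]
((504.8204650878906, -246.40069580078125), (71.7963638305664, 101.25763702392578), 88.4006118774414)
 grey 0 
top 255 z [0.1139 0.1166 0.1182] x [0.4562 0.4565 0.5636 0.5638] y [-0.2746 -0.2719 -0.2133 -0.2126]
((510.09991455078125, -242.81094360351562), (59.090152740478516, 109.8797378540039), 87.33097076416016)
 grey 0
```

View pics/k.png

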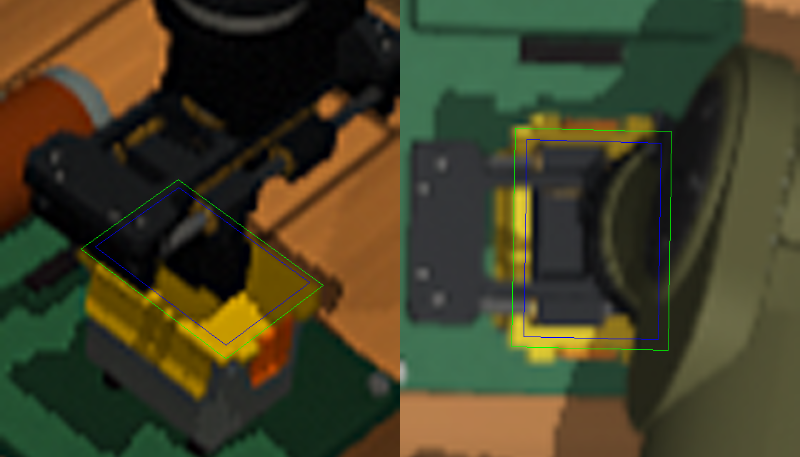

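```bash
python3 -m pendant '[[5,[0,0,0],[0,0,0]],[5,[0,0,0],[0,0,0]]]'
python3 - <<'E'
from rect import *
o=[]
for k in range(5):
    optics.read_camera("side"); s=telemetry.get_obs(); o.append(np.r_[s['force'],s['wrist_torque'],s['tool_pos']])
print(np.mean(o,0)); 
r=optics.read_camera("side"); u,v=map(int,proj(r,(.46,-.25,.11)))
a=cv2.resize(r['image'][v-25:v+25,u-35:u+30],(780,600),interpolation=cv2.INTER_CUBIC); cv2.imwrite("pics/l.png",a)
E
```

```text
time_s: 13.35
tool_pos: [0.5089, -0.2485, 0.1406]
tool_rot: [160.7, 89.9, -110.8]
force: [1.1, -1.6, 8.4]
grip_width: 0.0158
[ 1.0354 -2.28    9.149  -0.2103 -0.4212  0.0992  0.5089 -0.2485  0.1407]
```

View pics/l.png

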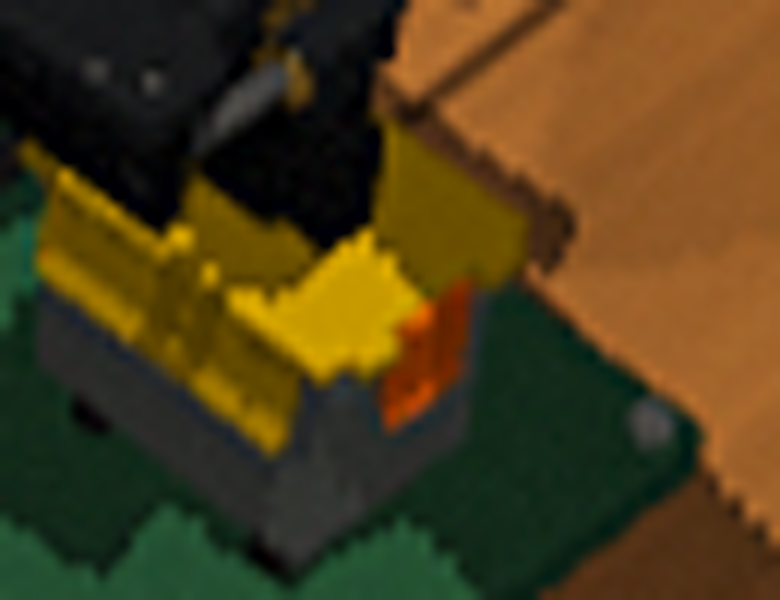

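The force fell sharply and the numbers agree: 10.9 N means about 7.4 mm of sink, so the rim is at 0.1126 and the plate's underside at 0.1127, flush. The visible orange clip at (430,350) is upright. I'll stop pressing, ease the load off and then release.

```bash
python3 -m pendant '[[5,[-2,0,0],[0,0,0]],[5,[-4,0,0],[0,0,0]],[5,[-5.5,0,0],[0,0,0]],[5,[-6.5,0,0],[0,0,0]],[5,[-6.5,0,0],[0,0,0]]]'; python3 m2.py .124 n
```

```text
time_s: 14.07
tool_pos: [0.508, -0.2483, 0.1458]
tool_rot: [87.2, 89.9, 175.7]
force: [3.9, -2.9, 2.7]
grip_width: 0.0157
t 14.0667 pos [ 0.508  -0.2483  0.1458] jawdir 88.49666154473726 F [ 3.8788 -2.9366  2.6792] w 0.015709778002187296
 shift mm [-2.2087 -0.7002 -0.0797] rotvec [-0.0001  0.0001 -0.0024]
side 382 z [0.1153 0.1213 0.1236] x [0.4529 0.4548 0.5447 0.5525] y [-0.2812 -0.2796 -0.2104 -0.2099]
((504.51007080078125, -246.3317108154297), (72.08601379394531, 102.24026489257812), 87.8603744506836)
 grey 2 ((462.072998046875, -219.36138916015625), (3.8994479179382324, 0.0), 130.82240295410156)
top 261 z [0.1186 0.1214 0.1235] x [0.4545 0.4563 0.5611 0.5636] y [-0.2764 -0.2733 -0.2131 -0.2122]
((508.7261657714844, -244.05101013183594), (64.33324432373047, 107.60073852539062), 86.5556640625)
 grey 0
```

View pics/n.png

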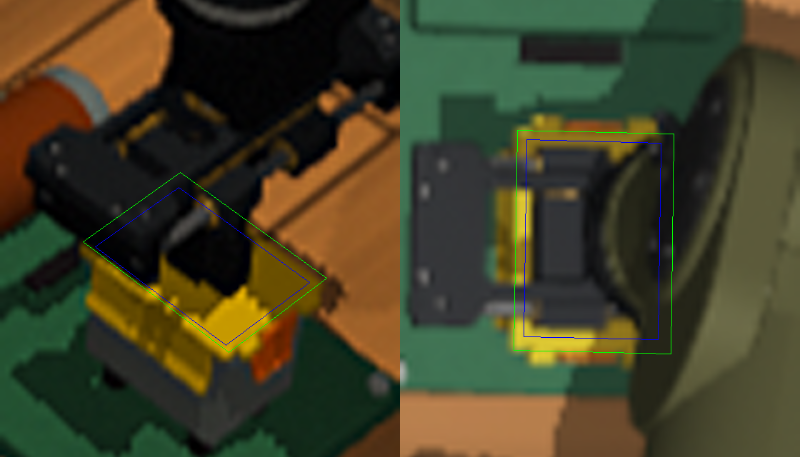

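```bash
python3 -m pendant '[[5,[-1,-0.7,0],[0,0,0]],[5,[-1.5,-1,0],[0,0,0]],[20,[-1.5,-1,0],[0,0,0]],[30,[-1.5,-1,0],[0,0,0]],[40,[-1.5,-1,0],[0,0,0]],[50,[-1.5,-1,0],[0,0,0]],[50,[-1.5,-1,0],[0,0,0]],[50,[-1.5,-1,0],[0,0,0]]]'; python3 -m pendant '[[50,[-10,0,0],[0,0,0]],[50,[-25,0,0],[0,0,0]],[50,[-45,0,0],[0,0,0]],[50,[-75,0,0],[0,0,0]],[50,[-105,0,0],[0,0,0]],[50,[-130,0,0],[0,0,0]]]'
```

```text
time_s: 15.13
tool_pos: [0.5073, -0.2486, 0.1465]
tool_rot: [86.7, 89.7, 175.1]
force: [-0.1, 0.4, 0.3]
grip_width: 0.0449
time_s: 15.63
tool_pos: [0.5086, -0.2487, 0.2799]
tool_rot: [107.0, 89.8, -164.5]
force: [1.1, -0.3, -0.0]
grip_width: 0.0498
```

```bash
python3 -m pendant '[[50,[0,0,35],[0,0,0]],[50,[0,0,75],[0,0,0]],[50,[0,0,115],[0,0,0]],[50,[0,0,155],[0,0,0]],[50,[0,0,190],[0,0,0]],[50,[0,0,220],[0,0,0]],[50,[0,0,220],[0,0,0]]]'; sed -i 's/.5087,-.2484,.12,-1.5/.5087,-.2484,.12,-1.5/' m2.py; python3 m2.py .124 p
python3 - <<'E'
from rect import *
rows=[]
for c in("side","top"):
    r=optics.read_camera(c); cv2.imwrite(f"pics/{c}9.png",r['image']); C=cloud(r); h=cv2.cvtColor(r['image'],cv2.COLOR_BGR2HSV)
    near=np.hypot(C[...,0]-.51,C[...,1]+.25)<.05
    b=near&(h[...,2]<60)&(C[...,2]>.14); print(c,"rib top z",np.median(C[b],0))
    for s in(1,-1):
        m=(h[...,0]>18)&(h[...,0]<35)&(h[...,1]>130)&(abs(C[...,2]-.123)<.01)&(abs(s*(C[...,0]-.5087)-37)<1) if 0 else (h[...,0]>18)&(h[...,0]<35)&(h[...,1]>130)&(abs(C[...,2]-.123)<.01)&(abs(s*(C[...,0]-.5087)-.037)<.01)&(abs(C[...,1]+.249)<.03)
        print("  plate end",s,m.sum(),C[m][:,2].mean())
    u,v=map(int,proj(r,(.51,-.25,.11))); rows.append(cv2.resize(r['image'][v-30:v+30,u-20:u+20] if 0 else r['image'][v-30:v+30,u-20-10:u+30],(400,400),interpolation=cv2.INTER_CUBIC))
cv2.imwrite("pics/q.png",np.hstack(rows))
E
```

```text
time_s: 16.22
tool_pos: [0.5142, -0.0202, 0.2784]
tool_rot: [54.2, 89.8, 143.3]
force: [0.5, 1.6, 0.3]
grip_width: 0.05
t 16.2167 pos [ 0.5142 -0.0202  0.2784] jawdir 89.10883341447567 F [0.522  1.6289 0.258 ] w 0.04995168721867844
 shift mm [ 129.8778    1.5669 -228.5484] rotvec [ 0.0106  0.0023 -0.0032]
side 558 z [0.1164 0.1233 0.1256] x [0.4538 0.4561 0.5587 0.5621] y [-0.282  -0.2803 -0.2112 -0.2105]
((507.87005615234375, -246.66952514648438), (72.06145477294922, 110.41210174560547), 88.21324920654297)
 grey 3 ((464.04229736328125, -219.7015838623047), (7.986235618591309, 3.000535726547241), 48.59493637084961)
top 961 z [0.1215 0.1234 0.1253] x [0.4558 0.4588 0.5585 0.5632] y [-0.2833 -0.283  -0.2139 -0.2128]
((509.0947570800781, -248.4345703125), (70.2051010131836, 109.63504028320312), 88.18008422851562)
 grey 0 
side rib top z [ 0.5039 -0.2415  0.1544]
  plate end 1 75 0.12401529241643712
  plate end -1 117 0.12356777920156518
top rib top z [ 0.5092 -0.2454  0.1572]
  plate end 1 183 0.12321981925506499
  plate end -1 169 0.12326309726057309
```

View pics/q.png

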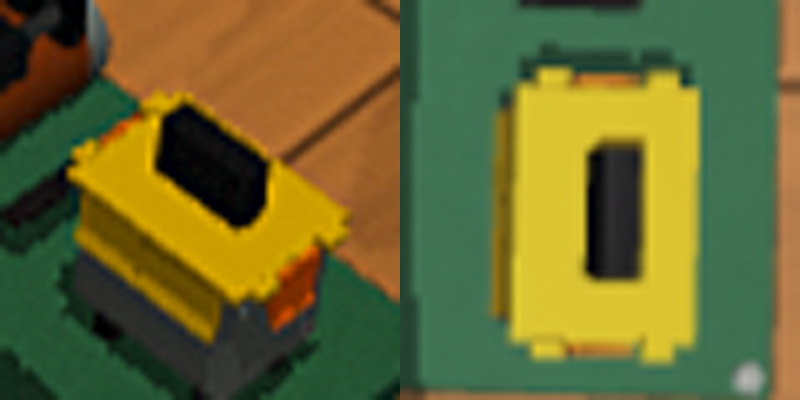

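View pics/side9.png

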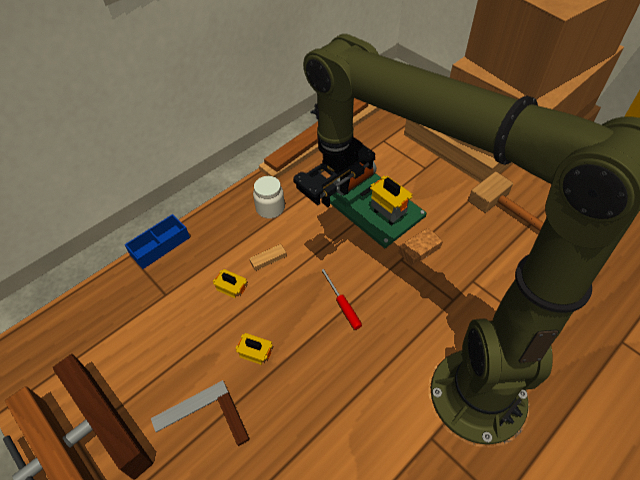

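The cover is flush: its plate top is at 0.123–0.124 m at both ends (0.124 expected) and level. The orange slivers at (605,78) and (600,350) match, the near clip is upright, and the bystanders haven't moved. Handing in.

```bash
python3 -c "
from h import *
env.sign_off(); print(telemetry.get_obs()['time_s'])"
```

```text
the job is handed in; nothing more can be done
the job is handed in; nothing more can be done
```

The yellow guard cover is snapped onto the sander's drive housing and sits flush. I handed the job in at about 17 s, with the gripper open and clear of everything.

- **Pick and place:** I picked the largest of the three covers by its rib and lined it up over the housing, checking in both cameras. I pressed in steps of 1–2 mm.
- **Snap:** The wrist force peaked at about 16 N, roughly 18 N on the housing once the cover's weight is added. That means it sank about 13 mm, short of the 20 mm stop. The force then fell to about 9 N, so I stopped pressing, eased off and let go.
- **Last checks:** The plate top measures 0.123–0.124 m at both ends (0.124 expected when seated). Its centre and angle match the housing to about 1–2 mm. The other things on the bench look unmoved in the last side view.
- **What was less certain:** The two cameras disagreed by 2–4 mm in absolute position, so I used their average. The far clip shows only as a thin strip from above, so I judged it snapped from the level plate and the force drop. While pressing, the tool drifted about 1 mm along x, with up to 3 N of sideways force; I corrected both. Sideways force rose again to about 5 N while I eased off, and I relieved it before opening the fingers.

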